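# Count to the third gap and slide the spice tin home

## Robot

A 6-joint arm with a two-finger parallel gripper is mounted at the origin on the work surface. World frame = base frame: x ahead of the robot, y to its left, z up, the work surface at z = 0. Lengths are in m, angles in degrees, forces in N, time in s.
With the tool pointing down it reaches from about 0.25 to 0.725 m from the base axis. Payload 9.7 kg.
Tool frame: the origin (TCP) lies midway between the tips of the shut fingers; the grasp point (between the pads) lies bot.hold_point_z behind it (bot.hold_point_z is the distance from the TCP to the grasp point, in m); z points along the fingers, y is the line along which they close (so a half turn about z gives the same grasp; the last joint's range is limited). The gripper opens to 85 mm and grips with 20 to 120 N. Pads are 22 mm wide; open, the fingers measure 114 mm over their backs; the gripper's body (76 mm by 85 mm) begins 54 mm behind the grasp point. The pads swing forward as they close: fully open they stand 13 mm farther back than shut.
Start: joints at [0, 4.979, 10.078, 95.1, 0, 90], TCP at [0.55, -0, 0.231] pointing down, gripper open.
Joint ranges: [-179.16, 179.16], [-48.56, 103.87], [-65.8, 70.77], [-126.05, 130.52], [-82.76, 87.17], [-180, 180]. Speed limits (degrees/s): [127.2, 127.2, 147.25, 180, 180, 180].

## Interface

Orientations are given as [roll, pitch, yaw] about the fixed x, y, z axes, in that order (R = Rz(yaw) Ry(pitch) Rx(roll)).
In Python, from workcell import bot, camera, camera_model, ticket gives the robot as it stands.
- The arm moves only by the tool send_rows, never from a script. Its argument "targets" is text: rows parted by semicolons, each of 5 numbers parted by spaces: the shift along the tool's x, y, z in mm, then the turn about the tool's z in degrees, then the closure in counts, from 0 (fully open) to 255 (shut). A call has 1 to 20 rows; each row is the pose to reach, as a shift and turn from the pose commanded when the call began, along the tool's axes at that moment; what a row does not reach only later rows make up. A row lasts 1/8 s, in which the tool goes at most 62.5 mm and 10.7 degrees, less where a joint would pass 70% of its speed; a pose out of reach is approached as far as the arm can. A call with a gripper value outside its range is refused whole. The fingers move at their own pace and stop on an object; "newtons" is the grip in N (left out, the last holds). Time passes only in rows, so rows that repeat a pose let the fingers close. It gives the time, the measured TCP pose, the force, the opening and the grip force at its end, in the units of the state.
- bot.get_obs(): the state, without advancing time (a new reading comes with each control period).
- camera(name): name is "scene" or "side" or "wrist"; returns the picture (420x560x3 uint8, blue, green, red); there is no depth.
- camera_model(name): a dict with "K" (3x3 intrinsics, pixels), "pose" (4x4, takes a point from camera to world coordinates); the wrist camera has in their place "T_tool_cam" (4x4, takes a point from camera to tool coordinates, whose origin is the TCP and whose axes are the flange's). Camera axes: x right, y down, z forward; pixel columns grow to the right and rows downward; lengths in m; the calibration is good to about 2 mm. A picture is of the moment at which its call begins: read the wrist's pose just before it. camera_model takes no time and is no camera call.
- ticket.job_done(): hands the job in; it is judged then, once.
The state is a dict: "time": time; "q": joint angles; "qd": joint speeds; "joint_efforts": joint torques, N m; "ee_pos": TCP position; "tcp_rot": TCP orientation; "wrist_force": force on the tool from outside, world axes, zero at the start; "torque": the same for the moment, N m; "opening": finger opening in m; "grasp_force": force on a finger pad.
Only numpy, scipy, OpenCV 4.12 (cv2) and the standard library are available. Lean on these libraries where they do the work, as an engineer would, in place of code of your own. Each camera call takes 0.05 s, during which the arm holds its last target. There are 200 camera calls.

## Task

Starting from the end where the folded mesh grill is clipped, run a fingertip lightly along the top of the steel rail over the first, second and third gaps of the rack, stopping at the third and without pressing the rail down to its hard stop. Then push the small round spice tin that stands in front of the rack along the shelf top into that third gap, fully home against the back board, upright and never lifted. Leave everything else where it is, and end with the hand clear.

Things in the scene. Friction and masses are not known exactly. Their poses are not given: they have to be found in the camera images.
- tin: The small round spice tin with a plain metal lid, 48 across, 36 high, about 110 g, standing alone on the shelf top between robot and rack, its edge towards the rack 60 to 90 from the gap mouths. Origin: centre of its underside; z up. It slides when pushed.
- rack: Fixed wooden rack: 7 upright walls, 6 thick, 46 deep, 42 high, making 6 gaps in a row, each 56 wide at 62 pitch, open to the robot's side and above, no floor. Origin: on the shelf top, mid-row, in the plane of the gap mouths. +x points into the gaps, away from the robot; +y along the row. Gap centres at y = -155, -93, -31, 31, 93, 155. Two gaps hold other things; count every gap, filled or not.
- back (a point): Foot of the rack's back board, mid-row: rack x = 46, y = 0, on the shelf top. The board's near face stands here, 45 high, and closes all six gaps; a tin fully home touches it, its centre 24 nearer the robot (rack x = 22). Behind it a batten, 23 to 45 high, carries on sideways to y = -390 and 390.
- rail: Flat steel rail lying above the rack's back board: 400 long along the rack's y, 16 wide, 8 thick. Origin: its centre, at rack x = 52, y = 0; top face 70 above the shelf at rest. On springs: it begins to sink at about 1.5 N, gives 0.3 N more per mm, stops hard after 12, springs back. A touch counts for the gap that the middle between the two fingers stands over.
- grill: Folded steel mesh grill, fixed upright (120 wide, 190 high), held by a spring clip to the batten at one end of the rack, either end. Origin: on the shelf top below the clip, at rack x = 52 and y = 330 or -330; the mesh lies 9 to 29 behind it, along the row. The gap nearest to it is the first: gap centres 1, 2, 3 lie 175, 237, 299 from it along the rail.
- lid_stand: Round steel lid, 120 across, standing upright on a wooden foot, fixed, at the other end of the rack (y = 330 on the side opposite to the grill). Not to be counted from.
- jug: Squat white ceramic jug, 110 wide, 100 high. Leave alone. Origin: centre of its underside.
- bowl_a: Orange melamine bowl, 120 across, 50 high. Leave alone. Origin: centre of its underside.
- bowl_b: Second orange melamine bowl, 120 across, 50 high. Leave alone. Origin: centre of its underside.
- dipper: Grey plastic dipper, cup 76 across and 40 high with a long handle to its own +y. Leave alone. Origin: centre of its underside.
- salt_box: Dark wooden salt box standing in one gap of the rack, 38 x 46 x 36 high. Leave alone. Origin: centre of its underside.
- cork_pot: Small white pot with cork stopper standing in another gap of the rack, 40 across, 38 high. Leave alone. Origin: centre of its underside.

How it is judged (in metres and radians):
On the way, in this order (a step that is already met when the one before it is completed fails the run):
1. a fingertip on the steel rail over the first gap, counted from the grill end (contact force between the fingers and rail above 0.4 N and horizontal distance between the grasp point and grill between 0.163 and 0.187 m), for 0.03 s.
2. a fingertip on the steel rail on over the wall after the first gap, counted from the grill end (contact force between the fingers and rail above 0.4 N and horizontal distance between the grasp point and grill between 0.194 and 0.218 m), for 0.03 s.
3. a fingertip on the steel rail over the second gap, counted from the grill end (contact force between the fingers and rail above 0.4 N and horizontal distance between the grasp point and grill between 0.225 and 0.249 m), for 0.03 s.
4. a fingertip on the steel rail on over the wall after the second gap, counted from the grill end (contact force between the fingers and rail above 0.4 N and horizontal distance between the grasp point and grill between 0.256 and 0.28 m), for 0.03 s.
5. a fingertip on the steel rail over the third gap, counted from the grill end (contact force between the fingers and rail above 0.4 N and horizontal distance between the grasp point and grill between 0.287 and 0.311 m), for 0.03 s.
6. the tin is home in the third gap from the grill end (x of tin in the frame of rack above 0.015 m and horizontal distance between tin and grill between 0.289 and 0.313 m and angle between tin's own z axis and vertical below 0.12 rad and height (world z) of tin below 0.006 m), for 0.2 s.
At the end, for the whole second after the job is handed in: The tin stands upright on the shelf top in the third gap from the grill end, at most 7 mm short of the back board, at rest; jug, bowls, dipper, salt box and cork pot within 20 mm of where they began (all of step 6 and linear speed of tin below 0.01 m/s and distance of each of jug, bowl_a, bowl_b, dipper, salt_box, cork_pot from where it was at the start of the episode below 0.02 m); the robot touches nothing.
It fails at once if the tin is lifted more than 10 mm or tipped over (height (world z) of tin above 0.01 m or angle between tin's own z axis and vertical above 0.5 rad).
It fails at once if the rail is pressed hard, on its stop (over 12 N) (contact force between the fingers and rail above 12 N).
It fails at once if the fingertip runs on along the rail past the third gap (contact force between the fingers and rail above 0.4 N and horizontal distance between the grasp point and grill above 0.336 m).
It fails at once if something else on the shelf or in the rack is shoved 20 mm or more (distance of any of jug, bowl_a, bowl_b, dipper, salt_box, cork_pot from where it was at the start of the episode above 0.02 m).
It also fails if it takes over 64 s, if anything falls off the work surface, if the arm or the gripper's body presses on something with over 40 N, if the wrist force passes 120 N, or if a joint passes its speed limit or range.

## Working session

There is one attempt and no reset: what is moved stays moved. The work goes in short steps, Python scripts to look and compute and a tool call to move; the robot and the scene stay as the last step left them, time stands still between calls to the robot, and variables do not carry over. Pictures are saved under pics/ and viewed, at most 10 in all, crops included, and the job is handed in when it is done.

Besides the shell and the picture viewer there is one more tool, called after "Request:" as name(argument=value, ...) on one line, values as JSON. send_rows: Moves the arm, as the interface text tells. Its arguments: {"type":"object","properties":{"targets":{"type":"string"},"newtons":{"type":"number"}},"required":["targets"]}

```bash
mkdir -p pics
python3 - <<'E'
from workcell import bot,camera,camera_model
import cv2,numpy as np
o=bot.get_obs();print(o,bot.hold_point_z)
for n in("scene","side"):
    cv2.imwrite(f"pics/{n}0.png",camera(n));m=camera_model(n);print(n,np.round(m["K"],1).tolist(),np.round(m["pose"],3).tolist())
print(np.round(camera_model("wrist")["T_tool_cam"],3).tolist())
E
```

```text
{'time': 0.0, 'q': array([2.99908845e-03, 5.01146150e+00, 1.00326294e+01, 9.50998380e+01,
       1.35661567e-03, 8.99996088e+01]), 'qd': array([ 0.02765817, -0.04115987,  0.03993636, -0.0297804 ,  0.0960939 ,
       -0.01254164]), 'joint_efforts': array([ 7.68234549e-04, -5.20392072e+01,  4.64802504e+01,  1.63646933e-02,
        2.23589603e-05, -6.77332673e-05]), 'ee_pos': array([5.49757853e-01, 3.55245693e-05, 2.30563266e-01]), 'tcp_rot': array([-1.79921330e+02, -1.35715152e-03,  9.00033884e+01]), 'wrist_force': array([ 0.2640266 , -0.30167618,  1.21039292]), 'torque': array([ 0.02123354, -0.04516338,  0.05044881]), 'grasp_force': 0.0, 'opening': 0.08523907887808808} 0.0187
scene [[417.1, 0.0, 290.7], [0.0, 417.1, 205.6], [0.0, 0.0, 1.0]] [[0.763, 0.458, -0.457, 1.067], [0.647, -0.548, 0.531, -0.614], [-0.007, -0.7, -0.714, 0.866], [0.0, 0.0, 0.0, 1.0]]
side [[534.6, 0.0, 280.4], [0.0, 534.6, 209.9], [0.0, 0.0, 1.0]] [[0.705, -0.49, 0.513, -0.163], [-0.709, -0.468, 0.527, -0.759], [-0.018, -0.736, -0.677, 1.047], [0.0, 0.0, 0.0, 1.0]]
[[0.001, -0.944, -0.33, 0.083], [1.0, 0.001, 0.001, -0.002], [-0.001, -0.33, 0.944, -0.142], [0.0, 0.0, 0.0, 1.0]]
```

View pics/scene0.png

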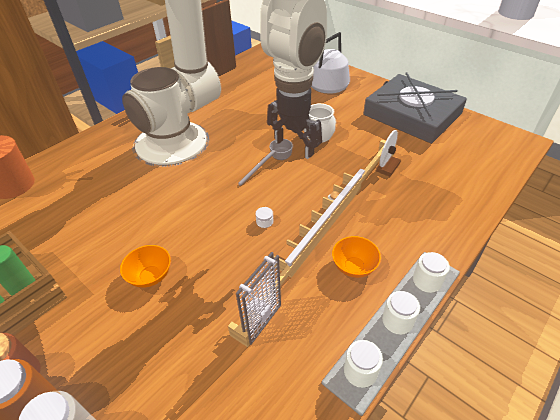

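View pics/side0.png

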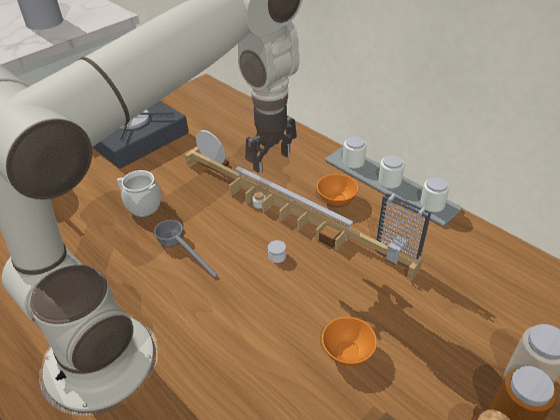

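The side view shows the grill at the right (−y) end, rail from about (237,170) to (350,221), and the tin at (277,252). In the scene view the rail runs (288,262) to (362,172), with the tin at (264,217) and the grill at (260,300). Next I measure the rail and tin.

```bash
cat > h.py <<'E'
import cv2,numpy as np
from workcell import bot,camera,camera_model
def ray(n,uv,z,pose=None):
    m=camera_model(n);P=m["pose"] if pose is None else pose
    d=P[:3,:3]@np.linalg.solve(m["K"],[uv[0],uv[1],1.]);return P[:3,3]+d*(z-P[2,3])/d[2]
def plane(n,c,z,pose=None):
    return np.array([ray(n,p,z,pose)[:2] for p in c.reshape(-1,2).astype(float)],np.float32)
E
python3 - <<'E'
from h import *
for n,rs,ts in(("scene",(325,217),(264,213)),("side",(300,200),(277,246))):
    im=cv2.imread(f"pics/{n}0.png");hsv=cv2.cvtColor(im,cv2.COLOR_BGR2HSV)
    m=((hsv[...,1]<60)&(hsv[...,2]>110)).astype(np.uint8)
    nl,L,st,ce=cv2.connectedComponentsWithStats(m)
    for nm,s,z in(("rail",rs,.07),("tin",ts,.036)):
        ids=[i for i in range(1,nl) if st[i,4]>60 and st[i,0]-5<s[0]<st[i,0]+st[i,2]+5 and st[i,1]-5<s[1]<st[i,1]+st[i,3]+5]
        for i in ids:
            c=max(cv2.findContours((L==i).astype(np.uint8),0,cv2.CHAIN_APPROX_NONE)[0],key=len)
            w=plane(n,c,z);r=cv2.minAreaRect(w*1000)
            print(n,nm,st[i],ce[i].round(1),np.round(r[0]),np.round(r[1]),round(r[2],1),np.round(cv2.boxPoints(r)).tolist())
a=cv2.resize(cv2.imread("pics/scene0.png")[140:350,220:420],(571,600),interpolation=cv2.INTER_CUBIC)
cv2.imwrite("pics/c1.png",a)
E
```

```text
scene rail [285 169  80  97 767] [323.2 217.7] [638.  23.] [ 42. 405.] 7.7 [[590.0, 221.0], [645.0, -180.0], [686.0, -174.0], [632.0, 227.0]]
scene tin [256 207  17  21 308] [264.  216.9] [508. -76.] [44. 75.] 42.1 [[466.0, -63.0], [516.0, -119.0], [549.0, -89.0], [499.0, -34.0]]Traceback (most recent call last):
  File "<stdin>", line 10, in <module>
  File "h.py", line 7, in plane
    return np.array([ray(n,p,z,pose)[:2] for p in c.reshape(-1,2).astype(float)],np.float32)
                     ~~~^^^^^^^^^^^^
  File "h.py", line 4, in ray
    m=camera_model(n);P=m["pose"] if pose is None else pose
ValueError: time passes only in moves, steps and waits
```

```bash
cat > h.py <<'E'
import cv2,numpy as np
from workcell import bot,camera,camera_model
M={n:camera_model(n) for n in("scene","side","wrist")}
def ray(n,uv,z,pose=None):
    m=M[n];P=np.array(m["pose"] if pose is None else pose)
    d=P[:3,:3]@np.linalg.solve(m["K"],[uv[0],uv[1],1.]);return P[:3,3]+d*(z-P[2,3])/d[2]
def plane(n,c,z,pose=None):
    return np.array([ray(n,p,z,pose)[:2] for p in c.reshape(-1,2).astype(float)],np.float32)
E
python3 - <<'E'
from h import *
for n,rs,ts in(("scene",(325,217),(264,213)),("side",(300,200),(277,246))):
    im=cv2.imread(f"pics/{n}0.png");hsv=cv2.cvtColor(im,cv2.COLOR_BGR2HSV)
    for v in (110,165,200):
      m=((hsv[...,1]<60)&(hsv[...,2]>v)).astype(np.uint8)
      nl,L,st,ce=cv2.connectedComponentsWithStats(m)
      for nm,s,z in(("rail",rs,.07),("tin",ts,.036)):
        ids=[i for i in range(1,nl) if 60<st[i,4]<3000 and st[i,0]-5<s[0]<st[i,0]+st[i,2]+5 and st[i,1]-5<s[1]<st[i,1]+st[i,3]+5]
        for i in ids:
            c=max(cv2.findContours((L==i).astype(np.uint8),0,cv2.CHAIN_APPROX_NONE)[0],key=len)
            w=plane(n,c,z);r=cv2.minAreaRect(w*1000)
            print(n,v,nm,st[i],np.round(r[0]),np.round(r[1]),round(r[2],1),np.round(cv2.boxPoints(r)).tolist())
a=cv2.resize(cv2.imread("pics/scene0.png")[160:280,240:400],(800,600),interpolation=cv2.INTER_CUBIC)
cv2.imwrite("pics/c1.png",a)
E
```

```text
scene 110 rail [285 169  80  97 767] [638.  23.] [ 42. 405.] 7.7 [[590.0, 221.0], [645.0, -180.0], [686.0, -174.0], [632.0, 227.0]]
scene 110 tin [256 207  17  21 308] [508. -76.] [44. 75.] 42.1 [[466.0, -63.0], [516.0, -119.0], [549.0, -89.0], [499.0, -34.0]]
scene 165 rail [285 169  80  95 734] [636.  26.] [ 40. 399.] 7.3 [[591.0, 221.0], [642.0, -174.0], [681.0, -169.0], [631.0, 226.0]]
scene 165 tin [256 207  17  21 286] [508. -76.] [44. 75.] 42.1 [[466.0, -63.0], [516.0, -119.0], [549.0, -89.0], [499.0, -34.0]]
scene 200 rail [285 169  80  94 649] [646.  29.] [ 17. 396.] 7.3 [[612.0, 224.0], [662.0, -169.0], [679.0, -167.0], [629.0, 226.0]]
scene 200 tin [256 207  17  12 164] [497. -64.] [44. 42.] 42.1 [[466.0, -63.0], [495.0, -95.0], [527.0, -65.0], [499.0, -34.0]]
side 110 rail [236 166 117  63 775] [639.  27.] [ 33. 402.] 7.3 [[597.0, 225.0], [649.0, -174.0], [682.0, -170.0], [630.0, 229.0]]
side 110 tin [268 240  18  23 361] [486. -74.] [77. 44.] 44.5 [[443.0, -85.0], [474.0, -117.0], [529.0, -63.0], [498.0, -31.0]]
side 165 rail [237 167 116  58 519] [647.  30.] [ 17. 398.] 7.1 [[614.0, 226.0], [663.0, -169.0], [680.0, -166.0], [631.0, 228.0]]
side 165 tin [268 240  18  14 192] [497. -63.] [47. 44.] 44.5 [[465.0, -64.0], [496.0, -95.0], [529.0, -63.0], [498.0, -31.0]]
```

View pics/c1.png

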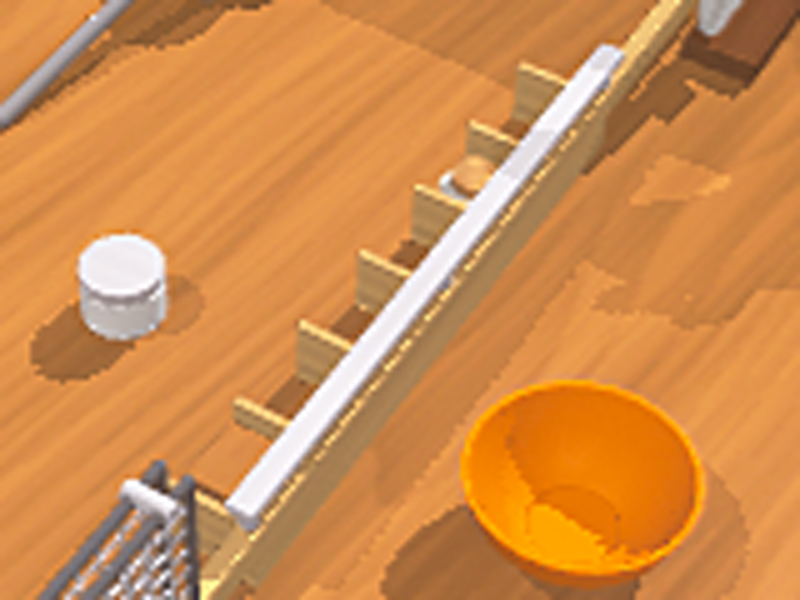

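The crop shows the rail's lit top face clearly. Scene and side agree on the rail centre at (646.5, 29.5) mm, 17 × 397, yaw 7.2°, which fits its given size. The tin lid is at (497, −64) in both views. In the rack frame the tin is at (−108, −74), so its edge is 84 from the gap mouths, as expected. The third gap from the grill is y = −31. I'm moving above gap 1 with the fingers shut.

Request:
send_rows(targets="-60 50 30 -3.5 255;-124 116 90 -7.2 255;-124 116 131 -7.2 255;-124 116 131 -7.2 255;-124 116 131 -7.2 255;-124 116 131 -7.2 255;-124 116 131 -7.2 255;-124 116 131 -7.2 255", newtons=20)

```text
time: 1.1
ee_pos: [0.6663, -0.1235, 0.1019]
tcp_rot: [179.9, 0.0, 97.2]
wrist_force: [0.3, 0.0, -0.1]
opening: 0.0
grasp_force: 0.0
```

Run:
```python
from h import *
o=bot.get_obs();print(o["time"],o["ee_pos"],o["tcp_rot"],o["wrist_force"],o["opening"])
cv2.imwrite("pics/w1.png",camera("wrist"))
```

```text
1.1 [ 0.66626721 -0.1235306   0.10192998] [1.79883048e+02 3.81033435e-02 9.72366277e+01] [ 0.33621184  0.04310433 -0.09678732] 1.492387412484855e-06
```

View pics/w1.png

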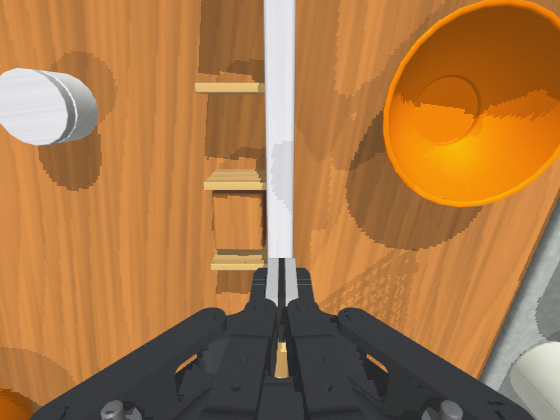

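The wrist view shows the shut fingers centred on the rail at (280,260) and parallel to it. Next I go down lightly.

Request:
send_rows(targets="0 0 20 0 255;0 0 30 0 255;0 0 33 0 255;0 0 36 0 255;0 0 36 0 255;0 0 36 0 255")

```text
time: 1.9
ee_pos: [0.6661, -0.1239, 0.0648]
tcp_rot: [180.0, 0.0, 97.2]
wrist_force: [-2.5, 1.3, 1.9]
opening: 0.0
grasp_force: 1.6
```

Request:
send_rows(targets="4 0 0 0 255;10 0 0 0 255;16 0 0 0 255;22 0 0 0 255;29 0 0 0 255;36 0 0 0 255;43 0 0 0 255;50 0 0 0 255;57 0 0 0 255;64 0 0 0 255")

```text
time: 3.15
ee_pos: [0.6579, -0.06, 0.0643]
tcp_rot: [-180.0, -0.0, 97.2]
wrist_force: [0.2, -2.7, 2.9]
opening: -0.0
grasp_force: 1.6
```

Request:
send_rows(targets="7 0 0 0 255;14 0 0 0 255;21 0 0 0 255;28 0 0 0 255;35 0 0 0 255;42 0 0 0 255;48 0 0 0 255;54 0 0 0 255;58 0 0 0 255;60 0 0 0 255;60 0 0 0 255;60 0 0 0 255")

```text
time: 4.65
ee_pos: [0.6504, -0.0006, 0.0643]
tcp_rot: [-180.0, -0.1, 97.2]
wrist_force: [0.1, 1.5, 3.2]
opening: -0.0001
grasp_force: 1.6
```

Rail slide done over gap 3, with forces around 3 N. I lift, then check the surroundings of the tin.

Request:
send_rows(targets="0 0 -20 0 255;0 0 -60 0 255;0 -40 -80 0 200;-40 -90 -80 0 183;-93 -130 -80 0 183;-93 -160 -80 0 183;-93 -160 -80 0 183;-93 -160 -80 0 183;-93 -160 -80 0 183")

```text
time: 5.78
ee_pos: [0.504, -0.1129, 0.1444]
tcp_rot: [180.0, -0.0, 97.2]
wrist_force: [1.0, -0.3, -0.5]
opening: 0.0236
grasp_force: 0.0
```

Run:
```python
from h import *
from scipy.spatial.transform import Rotation as R
o=bot.get_obs();print(o["time"],o["ee_pos"],o["tcp_rot"],o["opening"])
for n,p,z in(("side",(349,341),.0),("side",(215,275),.02),("scene",(238,184),.02),("scene",(146,265),.03)):print(n,ray(n,p,z).round(3))
T=np.eye(4);T[:3,:3]=R.from_euler("xyz",o["tcp_rot"],degrees=True).as_matrix();T[:3,3]=o["ee_pos"];P=T@M["wrist"]["T_tool_cam"]
im=camera("wrist");cv2.imwrite("pics/w2.png",im)
h=cv2.cvtColor(im,cv2.COLOR_BGR2HSV);m=((h[...,1]<60)&(h[...,2]>200)).astype(np.uint8)
for c in cv2.findContours(m,0,2)[0]:
    if cv2.contourArea(c)>800:
        e=cv2.fitEllipse(c);w=plane("wrist",c,.036,P)*1000;print(e,cv2.minEnclosingCircle(w))
```

```text
5.775 [ 0.50404684 -0.11286925  0.144427  ] [ 1.79995602e+02 -3.03974473e-03  9.72471515e+01] 0.02362393662424112
side [ 0.426 -0.367  0.   ]
side [ 0.331 -0.011  0.02 ]
scene [ 0.346 -0.018  0.02 ]
scene [ 0.391 -0.379  0.03 ]
((279.5395812988281, 145.7813720703125), (57.236351013183594, 59.57866287231445), 4.790572643280029) ((494.384765625, -63.9943733215332), 24.011953353881836)
((514.6679077148438, 125.54826354980469), (19.567306518554688, 673.6267700195312), 13.628937721252441) ((680.7322998046875, -64.98150634765625), 125.27078247070312)
```

View pics/w2.png

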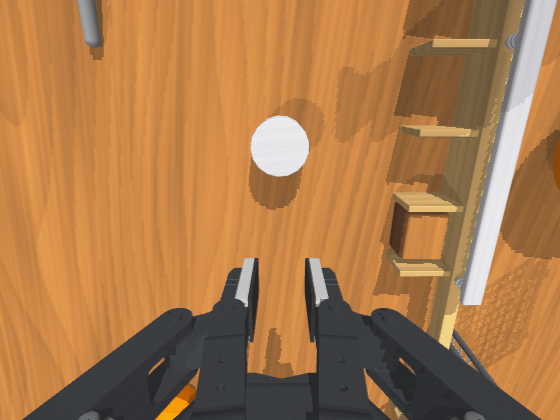

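The wrist view shows the tin lid at (280,146), exactly on the finger midline (281), at world (495, −64). The bowl and dipper are clear. I descend and push it sideways with the two-finger cradle.

Request:
send_rows(targets="0 0 50 0 183;0 0 100 0 183;0 0 125 0 183;0 0 134 0 183;0 0 134 0 183;5 0 134 0 183;10 0 134 0 183;14 0 134 0 183;17 0 134 0 183;20 0 134 0 183;24 0 134 0 183;28 0 134 0 183;32 0 134 0 183")

```text
time: 7.45
ee_pos: [0.4994, -0.0813, 0.0103]
tcp_rot: [180.0, 0.0, 97.2]
wrist_force: [0.2, -1.3, 0.0]
opening: 0.0242
grasp_force: 0.4
```

Request:
send_rows(targets="4 0 0 0 183;8 0 0 0 183;12 0 0 0 183;16 0 0 0 183;20 0 0 0 183;24 0 0 0 183;27 0 0 0 183;29 0 0 0 183;29 0 0 0 183;29 0 0 0 183")

```text
time: 8.7
ee_pos: [0.4957, -0.0527, 0.0102]
tcp_rot: [-180.0, -0.0, 97.2]
wrist_force: [-0.3, 0.3, -0.4]
opening: 0.0244
grasp_force: 0.0
```

Request:
send_rows(targets="-15 0 0 0 183;-40 0 0 0 183;-60 0 -60 0 183;-60 0 -130 0 183;-60 0 -130 0 183;-60 0 -130 0 183")

```text
time: 9.45
ee_pos: [0.5035, -0.1131, 0.1405]
tcp_rot: [180.0, 0.0, 97.2]
wrist_force: [0.1, -0.0, -1.4]
opening: 0.0238
grasp_force: 0.0
```

```bash
cat >> h.py <<'E'
from scipy.spatial.transform import Rotation as R
U=np.array([np.cos(np.radians(7.2)),np.sin(np.radians(7.2))]);V=np.array([-U[1],U[0]]);O=np.array([594.9,23.])
def rk(p): d=np.array(p)[:2]-O;return np.round([d@U,d@V],1)
def tin(name):
    o=bot.get_obs();T=np.eye(4);T[:3,:3]=R.from_euler("xyz",o["tcp_rot"],degrees=True).as_matrix();T[:3,3]=o["ee_pos"];P=T@M["wrist"]["T_tool_cam"]
    im=camera("wrist");cv2.imwrite(f"pics/{name}.png",im)
    print(o["time"],o["q"].round(1),"tcp rack",rk(o["ee_pos"]*1000),o["ee_pos"][2].round(4),o["tcp_rot"].round(1))
    h=cv2.cvtColor(im,cv2.COLOR_BGR2HSV);m=((h[...,1]<60)&(h[...,2]>200)).astype(np.uint8)
    for c in cv2.findContours(m,0,2)[0]:
        if cv2.contourArea(c)>800:
            e=cv2.fitEllipse(c);a,r=cv2.minEnclosingCircle(plane("wrist",c,.036,P)*1000);print(np.round(e[0]),"rack",rk(a),"r",round(r,1))
E
python3 -c "
from h import *
tin('w3')"
```

```text
9.45 [-12.7  -0.6  -5.7  84.8  -0.   70.2] tcp rack [-107.7 -123.6] 0.1405 [180.    0.   97.2]
[281.  89.] rack [-109.9  -32. ] r 23.5
[518. 129.] rack [ 74.8 -98.8] r 124.6
```

Request:
send_rows(targets="20 -40 0 10 193;40 -62 0 20 193;60 -62 0 30 193;80 -62 0 40 193;93 -62 0 50 193;93 -62 0 60 193;93 -62 0 70 193;93 -62 0 80 193;93 -62 0 90 193;93 -62 0 90 193;93 -62 0 90 193;93 -62 0 90 193")

```text
time: 11.0
ee_pos: [0.4299, -0.0278, 0.1399]
tcp_rot: [-180.0, 0.0, 7.3]
wrist_force: [0.5, -0.1, 1.4]
opening: 0.0204
grasp_force: 0.0
```

```bash
python3 -c "
from h import *
tin('w4')"
```

```text
11.0 [ -3.7 -12.2 -16.4  85.9   0.  169. ] tcp rack [-170.   -29.7] 0.1399 [-180.     0.     7.3]
[283. 132.] rack [-109.7  -32. ] r 23.4
```

View pics/w4.png

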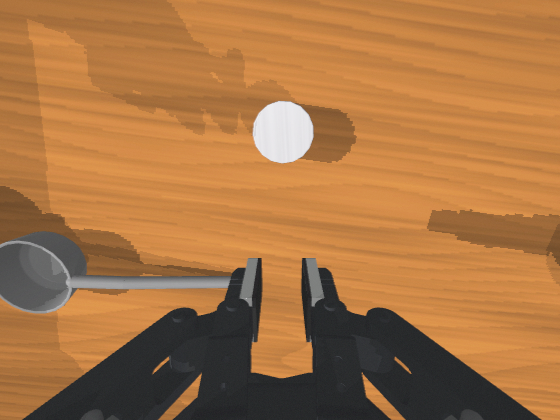

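The wrist view shows the tin at (283,132), on the finger midline. The dipper handle tip is at about (240,283), roughly 60 mm behind the fingers. I descend and push towards the mouth, then check the alignment.

Request:
send_rows(targets="12 1 40 0 193;12 1 90 0 193;12 1 120 0 193;12 1 130 0 193;12 1 130 0 193;17 1 130 0 193;22 1 130 0 193;26 1 130 0 193;30 1 130 0 193;34 1 130 0 193;38 1 130 0 193;43 1 130 0 193;48 1 130 0 193;53 1 130 0 193;58 1 130 0 193;63 1 130 0 193;67 1 130 0 193;71 1 130 0 193;74 1 130 0 193;76 1 130 0 193")

```text
time: 13.55
ee_pos: [0.5057, -0.0193, 0.0103]
tcp_rot: [-180.0, 0.0, 7.2]
wrist_force: [-1.3, -0.4, 0.8]
opening: 0.0207
grasp_force: 0.4
```

```bash
python3 -c "
from h import *
tin('w5')"
```

```text
13.55 [ -2.2   0.7 -18.9  70.3   0.  170.6] tcp rack [-93.7 -30.7] 0.0103 [-180.     0.     7.2]
[280. 230.] rack [-59.6 -32.3] r 26.2
```

View pics/w5.png

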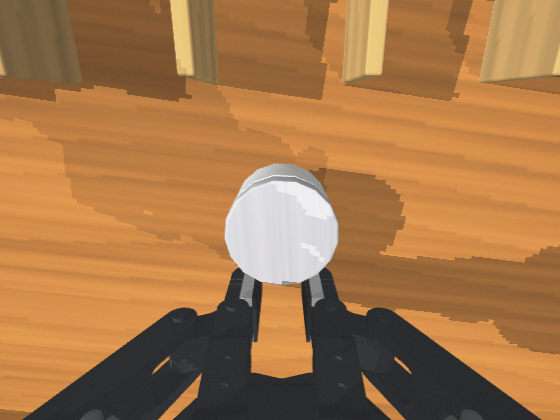

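The gap's inner feet are at (217,82) and (345,82), centre 281, and the tin centre is at 281, so it is aligned. I push straight in.

Request:
send_rows(targets="4 0 0 0 193;9 0 0 0 193;14 0 0 0 193;19 0 0 0 193;24 0 0 0 193;29 0 0 0 193;34 0 0 0 193;39 0 0 0 193;44 0 0 0 193;49 0 0 0 193;54 0 0 0 193;59 0 0 0 193;63 0 0 0 193;67 0 0 0 193;71 0 0 0 193;74 0 0 0 193;77 0 0 0 193;79 0 0 0 193;80 0 0 0 193;80 0 0 0 193")

```text
time: 16.1
ee_pos: [0.5851, -0.0092, 0.0103]
tcp_rot: [180.0, -0.0, 7.2]
wrist_force: [-0.7, -0.4, 0.2]
opening: 0.0209
grasp_force: 0.0
```

Request:
send_rows(targets="1 0 0 0 193;2 0 0 0 193;3 0 0 0 193;3 0 0 0 193")

```text
time: 16.6
ee_pos: [0.5878, -0.0089, 0.0102]
tcp_rot: [180.0, 0.0, 7.2]
wrist_force: [-2.1, -0.7, 0.2]
opening: 0.0211
grasp_force: 1.1
```

```bash
python3 -c "
from h import *
tin('w6');print(bot.get_obs()['wrist_force'])"
```

```text
16.6 [ -0.9  11.7  -7.   71.4  -0.  171.9] tcp rack [-11.1 -30.8] 0.0102 [180.    0.    7.2]
[272. 201.] rack [ 31.3 -31.7] r 111.2
[-0.94317663 -0.25420621  0.96609756]
```

View pics/w6.png

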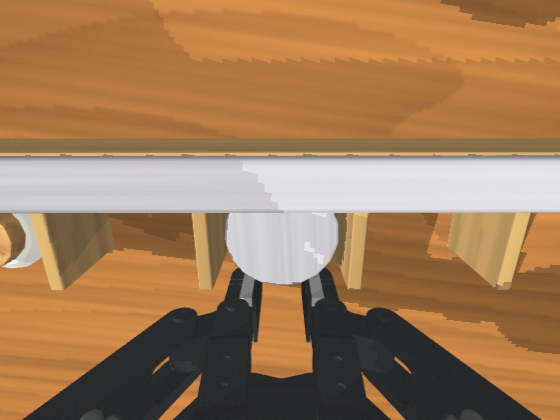

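The tin at (282,235) sits between the walls, centred. The push force is still only sliding friction, so I go on until it meets the board.

Request:
send_rows(targets="1 0 0 0 193;2 0 0 0 193;2 0 0 0 193")

```text
time: 17.02
ee_pos: [0.588, -0.0088, 0.0101]
tcp_rot: [-180.0, 0.2, 7.2]
wrist_force: [-11.3, -1.3, 6.1]
opening: 0.0206
grasp_force: 5.8
```

Request:
send_rows(targets="1 0 0 0 193;2 0 0 0 193;2 0 0 0 193")

```text
time: 17.4
ee_pos: [0.5882, -0.0088, 0.0099]
tcp_rot: [-180.0, 0.4, 7.2]
wrist_force: [-21.8, -1.8, 11.8]
opening: 0.0205
grasp_force: 11.2
```

The arm stopped at x = 588 while the force rose to 22 N, so the tin is against the board. I back off and rise clear.

Request:
send_rows(targets="-4 0 0 0 193;-10 0 0 0 193;-30 0 0 0 193;-50 0 0 0 193;-60 0 -60 0 193;-60 0 -120 0 193;-60 0 -150 0 193;-60 0 -150 0 193;-60 0 -150 0 193;-60 0 -150 0 193")

```text
time: 18.65
ee_pos: [0.5318, -0.0159, 0.1588]
tcp_rot: [-180.0, 0.1, 7.2]
wrist_force: [0.1, -0.1, 0.1]
opening: 0.0206
grasp_force: 0.0
```

```bash
python3 -c "
from h import *
tin('w7')
im=camera('side')[130:290,180:400];cv2.imwrite('pics/s7.png',cv2.resize(im,(800,582),interpolation=2))"
```

```text
18.65 [ -1.7   1.8  -1.3  87.    0.  171.1] tcp rack [-67.4 -30.7] 0.1588 [-1.8e+02  1.0e-01  7.2e+00]
[282.  98.] rack [ 19.5 -32.2] r 23.3
[237.  46.] rack [ 51.4 -19.1] r 204.7
```

View pics/w7.png

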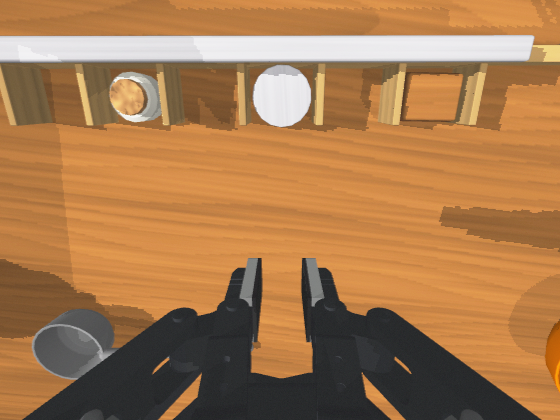

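The wrist view shows the tin upright at (282,98) in the third gap from the grill (salt box in the first, second empty), seated against the board. Measured at rack (19.5, −32), with the contact stop confirming it is home. The hand is clear.

```bash
python3 -c "
from workcell import ticket
print(ticket.job_done())"
```

```text
the job is handed in; nothing more can be done
None
```

I ran the fingertip over gaps 1 to 3 at about 3 N (as read between strokes), pushed the tin home upright in the third gap from the grill, and handed the job in with the hand clear; no verdict came back.

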